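Fit the can cradle into the coding jig

ROBOT

A 7-joint arm with a two-finger parallel gripper is mounted at the origin on the work surface; the furniture and walls round the work are solid. World frame = base frame: x ahead of the robot, y to its left, z up, the work surface at z = 0. Lengths are in mm, angles in rad, forces in N, time in s.
With the tool pointing down it reaches from about 400 to 850 mm from the base axis. Payload 6.9 kg.
Tool frame: the origin (TCP) lies midway between the tips of the shut fingers; the grasp point (between the pads) lies 19 mm behind it; z points along the fingers, y is the direction in which the jaws open and shut (so a half turn about z gives the same grasp; the last joint's range is limited). The gripper opens to 85 mm and grips with 20 to 120 N. Pads are 22 mm wide; open, the fingers measure 114 mm over their backs; the gripper's body (76 mm by 85 mm) begins 54 mm behind the grasp point. The pads swing forward as they close: fully open they stand 13 mm farther back than shut.
Start: joints at [1.409, 0.507, -0.238, 1.5, 0.126, 1.149, -0.155], TCP at [164.749, -602.884, 231.275] pointing down, gripper open.
Joint ranges: [-3.08, 3.08], [-0.24, 2.05], [-1.43, 1.35], [0, 2.5], [-1.52, 4.66], [0.17, 1.96], [-2.89, 2.89]. Speed limits (rad/s): [2.39, 2.39, 3.14, 3.14, 3.14, 3.14, 3.14].

INTERFACE

Orientations are given as [roll, pitch, yaw] about the fixed x, y, z axes, in that order (R = Rz(yaw) Ry(pitch) Rx(roll)).
In Python, from workcell import * gives the robot as it stands. Calls block until the motion is done:
- reach(position, orientation): joint-space move of the TCP to a pose.
- movel(position, vel=150, attitude=None, stop_force=None): straight line of the TCP; attitude=None keeps the orientation; vel is the mean speed in mm/s. With stop_force (N) it stops when the force on the tool has changed by that much, and returns True; else False.
- goto_joints(angles): joint-space move.
- grip(opening, newtons=None): opening from 0.0 (shut) to 1.0 (fully open); newtons is the grip in N (None keeps the last); returns when the fingers have stopped.
- sleep(seconds).
- solve_ik(position, orientation): joint angles nearest the present ones, or None.
- grab_frame(name): name is "side" or "top" or "wrist"; returns the picture (480x640x3 uint8, blue, green, red); there is no depth.
- camera_params(name): a dict with "intrinsics" (3x3 intrinsics, pixels), "xyz" and "rotation" of the camera in the world; the wrist camera has in their place "hand_eye" (4x4, takes a point from camera to tool coordinates, whose origin is the TCP and whose axes are the flange's). Camera axes: x right, y down, z forward; pixel columns grow to the right and rows downward; lengths in mm; the calibration is good to about 2 mm. A picture is of the moment at which its call begins: read the wrist's pose just before it. camera_params takes no time and is no camera call.
A pose or a line that the arm cannot do raises IKError and nothing moves.
- finish_job(): hands the job in, once; it reports no verdict.
Readings, each from a call of its own:
- get_time_s(): time.
- get_joint_pos(): joint angles.
- get_joint_velocities(): joint speeds.
- get_effort(): joint torques, N m.
- get_tool_pos(): TCP position.
- get_tcp_rot(): TCP orientation.
- get_ft_force(): force on the tool from outside, world axes, zero at the start.
- get_ft_torque(): the same for the moment, N m.
- get_grip_width(): opening from 0.0 (shut) to 1.0 (fully open).
Only numpy, scipy, OpenCV 4.12 (cv2) and the standard library are available. Lean on these libraries where they do the work, as an engineer would, in place of code of your own. Each camera call takes 0.05 s, during which the arm holds its last target. There are 200 camera calls.

TASK

The coding jig is to be set up for the tall cans: pick up the longer of the two grey can cradles and lower it, trough upward, into the jig's pocket, so that it sits flat on the pocket floor and square between the bars. Set it down without dropping it, and leave the short cradle where it lies.

Things in the scene. Friction and masses are not known exactly. Their poses are not given: they have to be found in the camera images.
- long_cradle: The long can cradle, loose: a grey plastic saddle block 110 mm long (its x), 52 mm wide (its y), 38 mm high, with a shallow open V trough along its length on top, 0.24 kg more or less. Origin: centre of its underside; z up. Its long sides are plain upright faces 38 mm high, to be gripped across the 52 mm width. Either end may point either way.
- short_cradle: The short can cradle, loose: same grey plastic, width (52 mm), height (38 mm) and trough, but only 70 mm long (its x). Not wanted: leave it. Origin: centre of its underside; z up.
- jig: The coding jig, fixed to the table: an aluminium plate 170 x 112 mm, 8 mm thick, its long side along its x, with four low dark steel bars 12 mm wide round a rectangular pocket; bar tops 20 mm above its origin; four bolt heads at the plate's corners reach 13 mm. Origin: centre of the plate's underside, on the table (the table top lies at z = 0, and 1 mm higher left of y = 0.05); z up.
- pocket (a point): Centre of the pocket floor, 8 mm above the plate's underside. The pocket is 126 mm long (its x) by 68 mm wide (its y) and 12 mm deep, open above; axes parallel to the jig's. A seated long cradle has 8 mm of play on every side and stands 26 mm proud of the bars.
Mind the look-alikes: they are no part of the job. Several things have the shape of the jig; the one meant has the colours described above.

How it is judged:
By the outcome, as a careful person would: the job done as asked, in the order asked, and still so for the second after the job is handed in, with the robot touching nothing.
It also fails if it takes over 48 s, if anything falls off the work surface, if the arm or the gripper's body presses on something with over 40 N, if the wrist force passes 120 N, or if a joint passes its speed limit or range.

## Working session

There is one attempt and no reset: what is moved stays moved. The work goes in short steps, each a Python script; the robot and the scene stay as the last script left them, time stands still between calls to the robot, and variables do not carry over. Pictures are saved under pics/ and viewed, about 8 in all and at most 12, crops included, and the job is handed in when it is done.

```bash
mkdir -p pics; ls; python3 - <<'E'
from workcell import *
import cv2,numpy as np
np.set_printoptions(precision=3,suppress=True)
for n in ["top","side"]:
    im=grab_frame(n); cv2.imwrite(f"pics/{n}0.png",im)
    p=camera_params(n); print(n,p)
print(camera_params("wrist"),get_tool_pos(),get_tcp_rot(),get_time_s())
E
```

```text
pics
top {'intrinsics': array([[565.217,   0.   , 320.864],
       [  0.   , 565.217, 244.232],
       [  0.   ,   0.   ,   1.   ]]), 'xyz': array([ 235.069,  -23.109, 1501.686]), 'rotation': array([-3.022,  0.   , -1.587])}
side {'intrinsics': array([[483.343,   0.   , 314.631],
       [  0.   , 483.343, 234.076],
       [  0.   ,   0.   ,   1.   ]]), 'xyz': array([ 213.145, 1055.268,  749.397]), 'rotation': array([-2.132,  0.022, -2.991])}
{'intrinsics': array([[382.783,   0.   , 315.108],
       [  0.   , 382.783, 237.433],
       [  0.   ,   0.   ,   1.   ]]), 'hand_eye': array([[  -0.   ,   -0.963,   -0.27 ,   68.107],
       [   1.   ,    0.   ,   -0.001,    0.093],
       [   0.001,   -0.27 ,    0.963, -142.504],
       [   0.   ,    0.   ,    0.   ,    1.   ]])} [ 164.561 -602.489  230.525] [-3.14   0.     0.267] 0.1
```

View pics/top0.png

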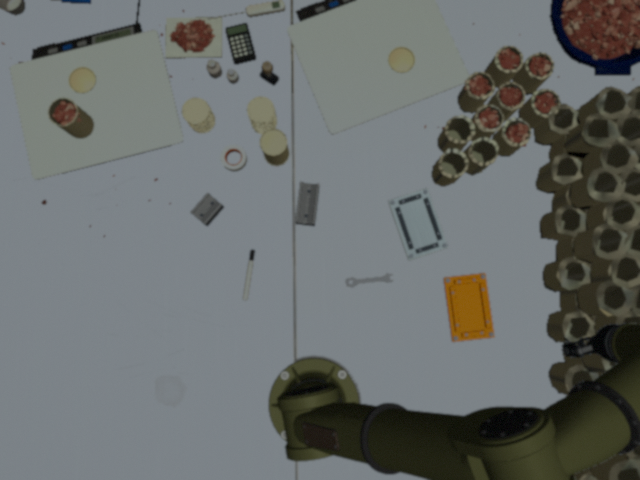

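View pics/side0.png

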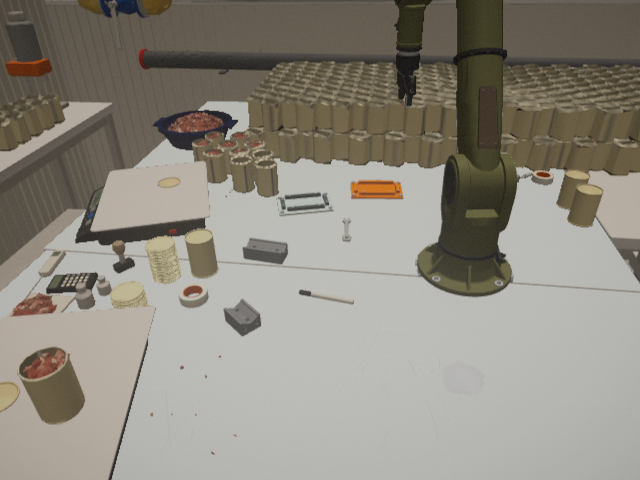

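Candidates in the top view:
- **Cradles:** the long grey block at (308,204) and the short one at (207,209).
- **Jigs:** the aluminium plate with dark bars at (418,224) and an all-orange plate at (468,306), a look-alike.

I choose (308,204) and (418,224), and will check both in one crop while measuring.

```bash
cat > h.py <<'E'
from workcell import *
import cv2,numpy as np
from scipy.spatial.transform import Rotation as Ro
np.set_printoptions(precision=3,suppress=True)
def cam(n,tp=None,tr=None):
    p=camera_params(n);K=p["intrinsics"]
    if n!="wrist": return K,Ro.from_euler("xyz",p["rotation"]).as_matrix(),np.array(p["xyz"])
    H=p["hand_eye"];T=Ro.from_euler("xyz",tr).as_matrix()
    return K,T@H[:3,:3],T@H[:3,3]+tp
def ray(c,uv,z):
    K,R,t=c
    d=(np.c_[np.atleast_2d(uv),np.ones(len(np.atleast_2d(uv)))]@np.linalg.inv(K).T)@R.T
    return t+d*((z-t[2])/d[:,2])[:,None]
def proj(c,P):
    K,R,t=c; q=(np.atleast_2d(P)-t)@R@K.T
    return q[:,:2]/q[:,2:]
E
python3 - <<'E'
from h import *
im=cv2.imread("pics/top0.png");c=cam("top")
print("seam",ray(c,[(293,204),(294,300)],0),"base",ray(c,(313,398),0))
hsv=cv2.cvtColor(im,cv2.COLOR_BGR2HSV)
for n,(x0,y0,x1,y1),z in [("long",(285,170,335,240),38),("short",(185,185,232,232),38),("jig",(385,185,450,262),20)]:
    g=cv2.cvtColor(im[y0:y1,x0:x1],cv2.COLOR_BGR2GRAY)
    m=(g<120).astype(np.uint8)
    cs,_=cv2.findContours(m,0,2)
    cs=[q for q in cs if cv2.contourArea(q)>20]
    pts=np.vstack(cs).reshape(-1,2)+[x0,y0]
    for zz in (z,0):
        w=ray(c,pts,zz)[:,:2].astype(np.float32);r=cv2.minAreaRect(w);print(n,zz,r)
print(np.percentile(cv2.cvtColor(im,cv2.COLOR_BGR2GRAY)[190:230,290:330],[5,25,50,75,95]))
cv2.imwrite("pics/crop1.png",cv2.resize(im[170:270,185:455],None,fx=2.9,fy=2.9,interpolation=cv2.INTER_CUBIC))
for y in (0.,):
  print(solve_ik([450,0,250],[3.1416,0,0]))
E
```

```text
seam [[525.348  47.75    0.   ]
 [267.425  47.823   0.   ]] base [[13.841  1.309  0.   ]]
long 38 ((516.9837036132812, 11.627388000488281), (73.93755340576172, 184.39395141601562), 89.40826416015625)
long 0 ((524.3026733398438, 12.529203414916992), (75.85710906982422, 189.18115234375), 89.40826416015625)
short 38 ((507.7595520019531, 272.43353271484375), (65.72174072265625, 73.34391784667969), 49.30263900756836)
short 0 ((514.8390502929688, 280.1062927246094), (67.42802429199219, 75.24803161621094), 49.302616119384766)
jig 20 ((462.4657287597656, -280.27386474609375), (169.11770629882812, 110.224853515625), 17.083663940429688)
jig 0 ((465.53515625, -283.7451171875), (171.40049743652344, 111.71266174316406), 17.08367347717285)
[ 68.  80. 106. 129. 130.]
[ 0.549  0.273 -0.777  1.898  0.219  1.057 -1.889]
```

View pics/crop1.png

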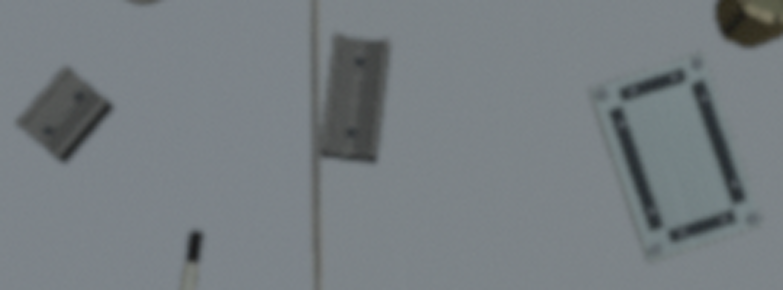

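The crop shows the 110 mm block (right of the seam) as the long cradle, the squat block on the left as the short one, and an aluminium plate with four dark bars at crop (675,158). The choice is confirmed. Next I look at each from the wrist camera, the jig first since it is on the way.

```bash
python3 - <<'E'
from h import *
for p,yaw in [([465,-283,260],.298),([512,10,230],-.08)]:
    for k in (0,np.pi,-np.pi):
        print(p,k,solve_ik(p,[np.pi,0,yaw+k]))
def look(p,yaw,n):
    reach(p,[np.pi,0,yaw]); sleep(.3)
    tp,tr=get_tool_pos(),get_tcp_rot(); im=grab_frame("wrist")
    cv2.imwrite(f"pics/{n}.png",im); np.savez(f"pics/{n}.npz",tp=tp,tr=tr); print(n,tp,tr,get_time_s())
look([465,-283,260],.298,"wj")
look([512,10,230],-.08,"wl")
a=np.hstack([cv2.resize(cv2.imread(f"pics/{n}.png"),(400,300),interpolation=cv2.INTER_AREA) for n in("wj","wl")])
cv2.imwrite("pics/w1.png",a)
E
```

```text
[465, -283, 260] 0 [ 0.767  0.369 -0.382  1.666  0.149  1.135 -0.928]
[465, -283, 260] 3.141592653589793 [ 1.236  0.578 -1.225  1.66   0.561  1.308  1.779]
[465, -283, 260] -3.141592653589793 [ 1.236  0.578 -1.225  1.66   0.561  1.308  1.779]
[512, 10, 230] 0 [ 0.424  0.388 -0.698  1.791  0.282  1.065 -2.027]
[512, 10, 230] 3.141592653589793 [ 0.701  0.551 -1.216  1.788  0.554  1.201  0.811]
[512, 10, 230] -3.141592653589793 [ 0.701  0.551 -1.216  1.788  0.554  1.201  0.811]
wj [ 464.71  -283.589  259.89 ] [-3.142  0.     0.297] 2.0667
wl [512.087   9.064 230.002] [ 3.141 -0.    -0.081] 3.5583
```

View pics/w1.png

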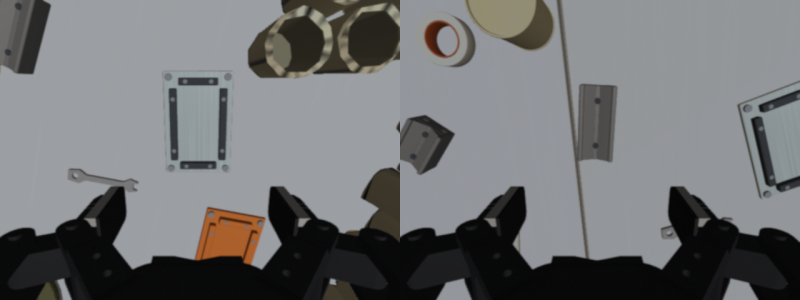

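Left: the jig centred at about (317,194) full-res with its four dark bars, and the orange decoy below it. Right: the long cradle at about (315,196), touching the seam's edge, trough up. Both are in clear view, so I measure them now.

```bash
python3 - <<'E'
from h import *
def ld(n):
    d=np.load(f"pics/{n}.npz");return cv2.cvtColor(cv2.imread(f"pics/{n}.png"),cv2.COLOR_BGR2GRAY),cam("wrist",d["tp"],d["tr"])
def rect(w):
    r=cv2.minAreaRect(w[:,:2].astype(np.float32));b=cv2.boxPoints(r)
    e=b[1]-b[0] if np.linalg.norm(b[1]-b[0])>np.linalg.norm(b[2]-b[1]) else b[2]-b[1]
    a=np.arctan2(e[1],e[0]); a=(a+np.pi/2)%np.pi-np.pi/2
    return np.array(r[0]),sorted(r[1]),a
g,c=ld("wj"); x0,y0,x1,y1=245,100,390,285; s=g[y0:y1,x0:x1]
print("jig grey pct",np.percentile(s,[2,10,30,50,70,90]))
m=(s<85).astype(np.uint8); cs=[q for q in cv2.findContours(m,0,1)[0] if cv2.contourArea(q)>300]
P=np.vstack(cs).reshape(-1,2)+[x0,y0]
for q in cs:
    print("bar",rect(ray(c,q.reshape(-1,2)+[x0,y0],20)))
print("bars outer",rect(ray(c,P,20)))
g,c=ld("wl"); x0,y0,x1,y1=270,110,370,285; s=g[y0:y1,x0:x1]
print("cam",c[2],"grey pct",np.percentile(s,[2,10,30,50,70,90]))
m=(s<125).astype(np.uint8); m=cv2.morphologyEx(m,cv2.MORPH_OPEN,np.ones((11,11)))
q=max(cv2.findContours(m,0,1)[0],key=cv2.contourArea).reshape(-1,2)+[x0,y0]
print("cradle",rect(ray(c,q,38)), rect(ray(c,q,0)))
vis=cv2.cvtColor(g,cv2.COLOR_GRAY2BGR);cv2.drawContours(vis,[q.reshape(-1,1,2)],-1,(0,0,255),1)
cv2.imwrite("pics/seg.png",cv2.resize(vis[100:290,240:400],None,fx=3,fy=3))
E
```

```text
jig grey pct [ 53.  59. 151. 154. 158. 158.]
bar (array([ 400.43 , -305.233]), [12.321011543273926, 59.431583404541016], np.float32(-1.27376))
bar (array([ 476.021, -322.833]), [11.460618019104004, 115.30554962158203], np.float32(0.298993))
bar (array([ 452.951, -247.433]), [11.362188339233398, 115.31739044189453], np.float32(0.29901063))
bar (array([ 530.264, -264.852]), [9.260680198669434, 58.86913299560547], np.float32(-1.2739754))
bars outer (array([ 464.577, -285.13 ]), [90.26168060302734, 146.87779235839844], np.float32(0.298993))
cam [579.993   3.401 372.509] grey pct [ 69.  76.  89. 140. 149. 150.]
cradle (array([521.846,  12.273]), [58.28972244262695, 110.36680603027344], np.float32(-0.12966871)) (array([515.241,  13.281]), [64.91139221191406, 122.90436553955078], np.float32(-0.1296686))
```

View pics/seg.png

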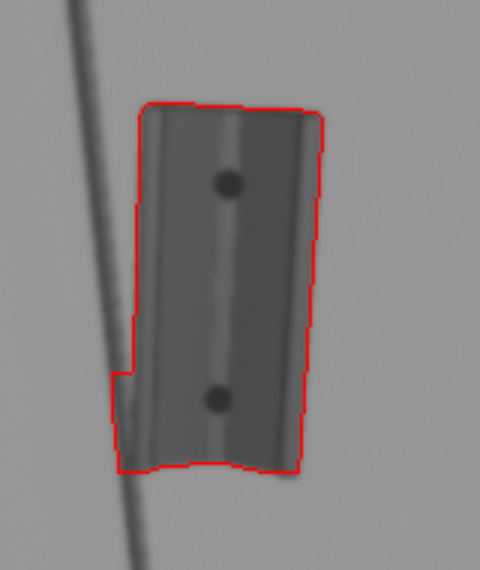

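The jig is consistent across its bars: centre (464.8,−285.1), yaw 0.299. In the crop the seam merges with the cradle's lower left corner at (120,420), so I fit the two long edges on clean contour pixels only.

```bash
python3 - <<'E'
from h import *
d=np.load("pics/wl.npz");c=cam("wrist",d["tp"],d["tr"])
px=lambda L:np.array(L)/3+[240,100]
g=cv2.cvtColor(cv2.imread("pics/wl.png"),cv2.COLOR_BGR2GRAY)
L=[];R=[]
for v in range(142,246):
    r=np.where(g[v,283:352]<125)[0]+283   # right edge: last dark px; left: first
    R.append((r[-1]+.5,v))
    if v<205: L.append((r[0]-.5,v))
    
out=[]
for n,E in(("L",L),("R",R)):
    w=ray(c,E,38)[:,:2]; k=np.polyfit(w[:,0],w[:,1],1); print(n,k,np.std(w[:,1]-np.polyval(k,w[:,0]))); out.append(k)
t=np.linspace(470,560,3)
print("width",(np.polyval(out[0],t)-np.polyval(out[1],t))*np.cos(np.arctan(out[1][0])),"mid",[np.polyval(q,515) for q in out])
print("dots",ray(c,px([(228,185),(218,400)]),30)); print("ends",ray(c,px([(232,106),(290,473),(150,471)]),38))
K=proj(cam("top"),[[515,12,38]]);print("reproj top",K)
E
```

```text
L [ -0.127 101.731] 0.22430261176252078
R [-0.131 51.223] 0.2523804312735017
width [52.097 52.29  52.483] mid [np.float64(36.50499086735853), np.float64(-16.231996577149665)]
dots [[553.266   4.921  30.   ]
 [488.396  13.282  30.   ]]
ends [[575.607   1.995  38.   ]
 [465.605  -7.054  38.   ]
 [469.747  35.731  38.   ]]
reproj top [[305.923 204.915]]
```

Width comes to 52.2 mm (expected 52). Centre is (521,9.2), agreeing with the trough dots' midpoint (520.8,9.1), and yaw is −0.129. The fingers can't enter the 8 mm gap beside the bars, so I grip with the TCP about 11 mm above the underside.

```bash
python3 - <<'E'
from h import *
grip(1.0,50)
reach([521,9.2,120],[np.pi,0,-.129]); print(get_tool_pos(),get_tcp_rot())
f0=get_ft_force()
print("hit",movel([521,9.2,11.5],vel=90,stop_force=12),get_tool_pos(),np.subtract(get_ft_force(),f0))
grip(0.0,50); print("w",get_grip_width()*85,get_tool_pos(),get_ft_force())
z0=get_tool_pos()[2]
movel([521,9.2,160],vel=120); sleep(.3)
print("w",get_grip_width()*85,get_tool_pos(),np.subtract(get_ft_force(),f0),get_ft_torque(),get_time_s())
cv2.imwrite("pics/held.png",grab_frame("wrist")); tp,tr=get_tool_pos(),get_tcp_rot(); np.savez("pics/held.npz",tp=tp,tr=tr)
cv2.imwrite("pics/side1.png",grab_frame("side"))
a=np.hstack([cv2.resize(cv2.imread(f"pics/{n}.png"),(400,300),interpolation=cv2.INTER_AREA) for n in("held","side1")])
cv2.imwrite("pics/w2.png",a)
E
```

```text
[521.209   9.467 120.385] [-3.141  0.001 -0.128]
hit False [521.368   9.193  11.99 ] [-1.818 -0.357 -2.572]
w 50.71362499350889 [521.267   9.25   12.067] [-1.088  0.88   6.524]
w 50.68812889223307 [520.893   9.203 159.681] [-0.506 -0.82  -5.299] [ 0.03  -0.002  0.065] 7.7583
```

View pics/w2.png

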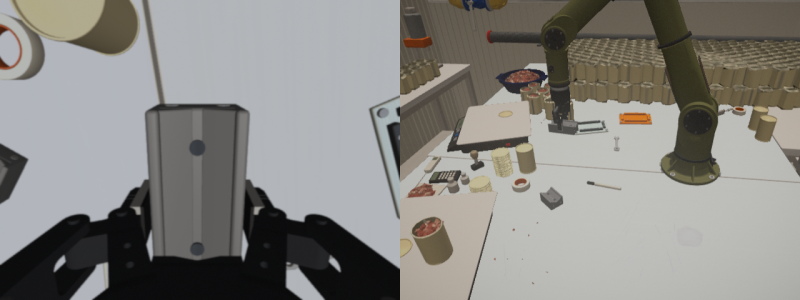

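The cradle is held with the fingers on both long sides; the dots at full-res (315,235) and (315,397) lie on the tool's x axis. I use them to check its offset along the jaws, then go to the jig.

```bash
python3 - <<'E'
from h import *
d=np.load("pics/held.npz");tp,tr=d["tp"],d["tr"];c=cam("wrist",tp,tr);T=Ro.from_euler("xyz",tr).as_matrix()
g=cv2.cvtColor(cv2.imread("pics/held.png"),cv2.COLOR_BGR2GRAY)
for zz in (26,30,34): print(zz,(ray(c,[(315,235),(315,397)],tp[2]-12+zz)-tp)@T)
col=g[150:200,300:340].mean(1).astype(int);print(col)
for y in range(166,182,3): print(y,(ray(c,[(315,y)],tp[2]-12+36)-tp)@T)
P=[464.8,-285.1]
reach([P[0],P[1],130],[np.pi,0,.299]);sleep(.3)
print(get_tool_pos(),get_tcp_rot(),get_ft_force(),get_time_s(),get_grip_width()*85)
cv2.imwrite("pics/overjig.png",grab_frame("wrist"))
E
```

```text
26 [[ 32.995   0.042 -14.013]
 [-33.332   0.03  -13.987]]
30 [[ 34.09    0.045 -18.014]
 [-30.172   0.034 -17.988]]
34 [[ 35.184   0.048 -22.014]
 [-27.013   0.038 -21.989]]
[180 180 180 180 180 180 180 180 180 180 180 180 180 180 176 156 109  60
  39  37  38  43  54  65  74  85  94 100 104 105 106 106 106 106 106 105
 105 105 105 105 105 105 105 105 105 105 105 105 105 105]
166 [[ 57.587   0.054 -24.023]]
169 [[ 56.68    0.054 -24.023]]
172 [[ 55.77    0.054 -24.023]]
175 [[ 54.856   0.053 -24.022]]
178 [[ 53.938   0.053 -24.022]]
181 [[ 53.016   0.053 -24.021]]
[ 465.382 -284.169  130.173] [ 3.141 -0.     0.301] [-0.092  0.822 -3.224] 9.3083 50.81159239039965
```

View pics/overjig.png

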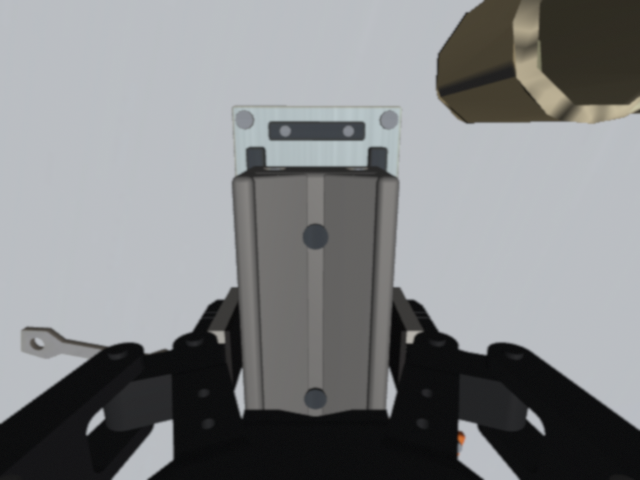

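The view shows the held cradle directly over the jig and square to it: front bar centre (316,130), cradle trough at col 316. Offset in the jaws is about 1 mm or less. Lowering now.

```bash
python3 - <<'E'
from h import *
P=[464.8,-285.1]
print(movel([*P,36],vel=80,stop_force=20),get_tool_pos());sleep(.2)
f=get_ft_force()
print(movel([*P,16],vel=20,stop_force=8),get_tool_pos(),get_tcp_rot(),np.subtract(get_ft_force(),f),get_time_s())
cv2.imwrite("pics/low.png",grab_frame("wrist"))
cv2.imwrite("pics/sidelow.png",grab_frame("side"))
a=np.hstack([cv2.resize(cv2.imread("pics/low.png"),(400,300),interpolation=cv2.INTER_AREA),cv2.resize(cv2.imread("pics/sidelow.png")[150:240,240:360],(400,300),interpolation=cv2.INTER_CUBIC)])
cv2.imwrite("pics/w3.png",a)
E
```

```text
False [ 465.173 -285.252   36.49 ]
True [ 464.699 -285.05    21.064] [-3.141  0.     0.299] [-0.662 -0.128  9.188] 11.6167
```

View pics/w3.png

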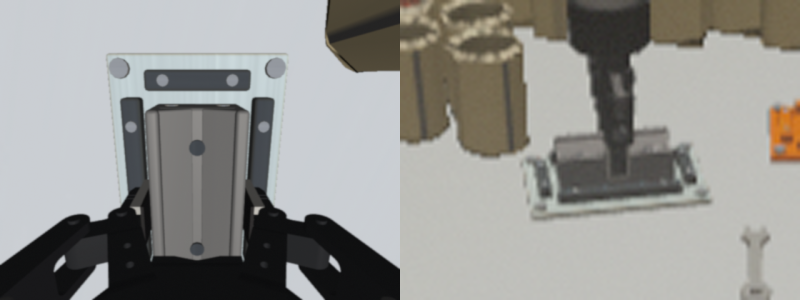

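Force rose 9 N with the TCP at 21.1, against 20.1 expected. The view shows the cradle between the bars on every visible side. I press down a little further to settle it flat before releasing.

```bash
python3 - <<'E'
from h import *
p=get_tool_pos()
print(movel([464.8,-285.1,p[2]-2],vel=10,stop_force=12),get_tool_pos(),get_ft_force(),get_ft_torque())
w=get_grip_width()
grip(0.70); print("w",get_grip_width()*85,get_ft_force())
grip(1.0); sleep(.2);print(get_tool_pos(),get_ft_force())
movel([464.8,-285.1,120],vel=100)
movel([464.8,-285.1,260],vel=200); sleep(.4)
tp,tr=get_tool_pos(),get_tcp_rot();cv2.imwrite("pics/fin.png",grab_frame("wrist"));np.savez("pics/fin.npz",tp=tp,tr=tr)
cv2.imwrite("pics/finside.png",grab_frame("side"));print(get_time_s(),get_ft_force())
a=np.hstack([cv2.resize(cv2.imread("pics/fin.png")[90:300,220:410],(400,442),interpolation=cv2.INTER_CUBIC),cv2.resize(cv2.imread("pics/finside.png")[160:240,260:350],(398,442),interpolation=cv2.INTER_CUBIC)])
cv2.imwrite("pics/w4.png",a)
E
```

```text
True [ 464.646 -285.077   21.06 ] [-1.108  0.589  5.63 ] [0.066 0.018 0.016]
w 59.59979415986248 [ 0.594  0.475 -1.061]
[ 463.808 -284.725   20.307] [-0.537  0.966 -0.477]
15.2583 [0.195 1.58  0.031]
```

View pics/w4.png

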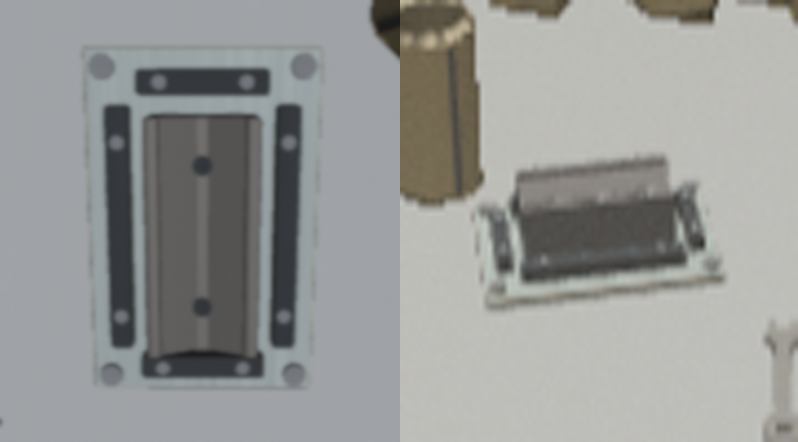

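The cradle lies inside the four bars, parallel to them and trough up. Its far end appears over the lower bar at (200,355), which should be parallax. I check that and the flatness numerically.

```bash
python3 - <<'E'
from h import *
d=np.load("pics/fin.npz");c=cam("wrist",d["tp"],d["tr"])
px=lambda x,y:(220+x*190/400,90+y*210/442)
J=Ro.from_euler("z",.299).as_matrix(); o=np.array([464.8,-285.1,0])
f=lambda L,z:np.round((ray(c,[px(*p) for p in L],z)-o)@J,1)[:,:2].tolist()
print("dots z=34",f([(202,166),(202,307)],34))
print("top corners z=46 (fl,fr,bl,br)",f([(144,116),(262,116),(147,357),(257,357)],46))
print("bars inner z=20 (front,left,right)",f([(202,95),(132,225),(271,225)],20))
E
```

```text
dots z=34 [[31.8, 0.1], [-34.3, 0.0]]
top corners z=46 (fl,fr,bl,br) [[54.2, 25.0], [54.2, -25.7], [-55.2, 25.7], [-55.2, -25.7]]
bars inner z=20 (front,left,right) [[62.5, 0.1], [2.5, 33.5], [2.5, -32.9]]
```

```bash
python3 -c "
from workcell import *
finish_job();print(get_time_s())"
```

```text
the job is handed in; nothing more can be done
the job is handed in; nothing more can be done
```

The long cradle is in the aluminium jig's pocket, trough up, and the job is handed in. The clock read about 15.3 s at the last reading, against the 48 s limit. I gripped the cradle across its width, lowered it until it touched the floor, released it there and backed the gripper off. I did not touch the short cradle or the orange look-alike.

**Last checks**
- **Centring:** the last wrist picture puts the cradle's centre within about 1 mm of the pocket centre, with both trough dots on the pocket's axis.
- **Size and squareness:** the top outline measured 109 x 51 mm (it should be 110 x 52), and it is parallel to the bars. Its ends are at +54 and −55 mm, inside the pocket's ±63 mm.

**Where the readings disagreed**
- **Contact height:** the floor was felt 1 mm higher than predicted (TCP at 21.1 mm instead of 20.1 mm). Another 12 N of downward push moved it no further. The tool sank about 0.8 mm during release, so I think this was arm compliance or a small slip in the grip.
- **Flatness:** this is inferred from the picture and the contact; I did not measure it at each end.

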